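# Level the rests of a speaker jig with a fingertip

### The arm

A 7-joint arm with a two-finger parallel gripper is mounted at the origin on the work surface. World frame = base frame: x ahead of the robot, y to its left, z up, the work surface at z = 0. Lengths are in mm, angles in degrees, forces in N, time in s.
With the tool pointing down it reaches from about 425 to 1025 mm from the base axis. Payload 9.4 kg.
Tool frame: the origin (TCP) lies at the very end of the fingers, on their centre line; the grasp point (between the pads) lies 19 mm behind it; z points along the fingers, y is the line along which they close (so a half turn about z gives the same grasp; the last joint's range is limited). The gripper opens to 93 mm and grips with 3 to 60 N. Pads are 15 mm wide; open, the fingers measure 128 mm over their backs; the gripper's body (75 mm by 188 mm) begins 65 mm behind the grasp point.
Start: joints at [72.382, 34.337, -0.143, 91.639, 0.103, 54.024, -4.572], TCP at [165.838, -705.777, 218.618] pointing down, gripper open.
Joint ranges: [-147.43, 147.43], [-19.82, 112.94], [-74.19, 73.91], [6.32, 146.72], [-59.91, 239.91], [6.04, 106.73], [-150.56, 150.56]. Speed limits (degrees/s): [127.2, 127.2, 172.46, 172.46, 180, 180, 180].

### API

Orientations are given as [roll, pitch, yaw] about the fixed x, y, z axes, in that order (R = Rz(yaw) Ry(pitch) Rx(roll)).
In Python, from workcell import ctrl, optics gives the robot as it stands.
- The arm moves only by the tool drive_tool, never from a script. Its argument "series" is a list of rows, each an object of numbers: "rx", "ry", "rz": the turn, a rotation vector about the world's x, y, z normalised to -1 to 1, where 1 is 45 degrees; "tx", "ty", "tz": the shift along the world's x, y, z normalised to -1 to 1, where 1 is 0.1 m; "gripper": the opening, from -1 (shut) to 1 (fully open). In form: [{"rx": .., "ry": .., "rz": .., "tx": .., "ty": .., "tz": .., "gripper": ..}, ...]. A call has 1 to 12 rows; each row is the pose to reach, as a shift and turn from the pose commanded when the call began; what a row does not reach only later rows make up. A row lasts 1/12 s, in which the tool goes at most 41.7 mm and 7.16 degrees, less where a joint would pass 70% of its speed; a pose out of reach is approached as far as the arm can. A call with a number of a shift or a turn outside -1 to 1 is refused whole. A call with a gripper value outside its range is refused whole. The fingers move at their own pace and stop on an object; "squeeze" is the grip in N (left out, the last holds). Time passes only in rows, so rows that repeat a pose let the fingers close. It gives the time, the measured TCP pose, the force, the opening and the grip force at its end, in the units of the state.
- ctrl.sense(): the state, without advancing time (a new reading comes with each control period).
- optics.read_camera(name): name is "side" or "top" or "wrist"; returns a dict with "frame" (384x512x3 uint8, red, green, blue), "fx", "fy", "cx", "cy" (pixels), "origin" and "orientation" of the camera in the world. Camera axes: x right, y down, z forward; pixel columns grow to the right and rows downward; lengths in mm; the calibration is good to about 2 mm. A picture is of the moment at which its call begins. There is no depth.
- ctrl.close_job(): hands the job in; it is judged then, once.
The state is a dict: "t": time; "qpos": joint angles; "dq": joint speeds; "joint_torque": joint torques, N m; "tool_pos": TCP position; "tool_rot": TCP orientation; "wrist_force": force on the tool from outside, world axes, zero at the start; "ft_torque": the same for the moment, N m; "gripper_width": finger opening in mm; "gripper_force": force on a finger pad.
Only numpy, scipy, OpenCV 4.12 (cv2) and the standard library are available. Lean on these libraries where they do the work, as an engineer would, in place of code of your own. Each camera call takes 0.05 s, during which the arm holds its last target. There are 200 camera calls.

### The job

With shut fingertips, run along the curved row of four sliding rests on the dark steel speaker jig, starting from the square fixed pad and going towards the round one, and push the rests down one after another until each is level with the two fixed pads, not deeper. Do it lightly and grasp nothing: leave the jig in its place and the other things on and around it where they are, and finish clear of everything.

Things in the scene. Friction and masses are not known exactly. Their poses are not given: they have to be found in the camera images.
- jig: dark steel jig plate, 135 mm (x) by 250 mm (y), 18 mm thick, about 4 kg, loose on the table at any yaw. Origin on its underside: the plate spans x -30 to +105, y -125 to +125 mm. On it a row of six steel things, 40 mm apart along an arc of radius 130 mm centred at x 130, y 0 mm: square pad (at +y), rests 1, 2, 3, 4, round pad (at -y)
- square_pad (a point): centre of the flat top of the square fixed steel pad, 34 x 34 mm, where the row begins; its top is 40 mm above the table and is the level wanted for the rests; at x 36.6, y 90.4 mm in the jig's frame
- round_pad (a point): centre of the flat top of the round fixed steel pad, 24 mm across, where the row ends; top at the same 40 mm height; at x 36.6, y -90.4 mm in the jig's frame
- rest1_top (a point): centre of the top of rest 1 (number 1 counted from the square pad): a steel cap 36 mm across, with a flat 8 mm middle and a 27 degree slope falling 7.1 mm to its rim, cap 10 mm high; it stands 3 to 5.5 mm proud of the pads at the start; at x 13.6, y 57.9 mm in the jig's frame
- rest1 (a joint): how far rest 1 is pushed down, m: 0 fully up (8 mm proud of the pads), 0.008 exactly level with the pads, 0.014 bottomed. It slides stiffly: about 2 N moves it, it has no spring and stays where it is left
- rest2_top (a point): centre of the top of rest 2 (number 2 counted from the square pad): a steel cap 36 mm across, with a flat 8 mm middle and a 27 degree slope falling 7.1 mm to its rim, cap 10 mm high; it stands 3 to 5.5 mm proud of the pads at the start; at x 1.5, y 19.9 mm in the jig's frame
- rest2 (a joint): how far rest 2 is pushed down, m: 0 fully up (8 mm proud of the pads), 0.008 exactly level with the pads, 0.014 bottomed. It slides stiffly: about 2 N moves it, it has no spring and stays where it is left
- rest3_top (a point): centre of the top of rest 3 (number 3 counted from the square pad): a steel cap 36 mm across, with a flat 8 mm middle and a 27 degree slope falling 7.1 mm to its rim, cap 10 mm high; it stands 3 to 5.5 mm proud of the pads at the start; at x 1.5, y -19.9 mm in the jig's frame
- rest3 (a joint): how far rest 3 is pushed down, m: 0 fully up (8 mm proud of the pads), 0.008 exactly level with the pads, 0.014 bottomed. It slides stiffly: about 2 N moves it, it has no spring and stays where it is left
- rest4_top (a point): centre of the top of rest 4 (number 4 counted from the square pad): a steel cap 36 mm across, with a flat 8 mm middle and a 27 degree slope falling 7.1 mm to its rim, cap 10 mm high; it stands 3 to 5.5 mm proud of the pads at the start; at x 13.6, y -57.9 mm in the jig's frame
- rest4 (a joint): how far rest 4 is pushed down, m: 0 fully up (8 mm proud of the pads), 0.008 exactly level with the pads, 0.014 bottomed. It slides stiffly: about 2 N moves it, it has no spring and stays where it is left
- coil_former: bystander: copper tube 38 mm across, 35 mm high, standing on the jig plate inside the bend of the row; origin at the centre of its underside
- pole_washer: bystander: brass washer 32 mm across, 6 mm thick, lying on the jig plate inside the bend; origin at the centre of its underside
- screwdriver: bystander: screwdriver 170 mm long with a black handle, lying on the table beside the jig's -x edge; origin at the centre of its underside
- woofer: bystander: black loudspeaker 166 mm across, 75 mm high, face up on the table; origin at the centre of its underside
- midrange: bystander: smaller black loudspeaker 110 mm across, 52 mm high, face up; origin at the centre of its underside
- glue_bottle: bystander: white bottle 44 mm across, 120 mm high; origin at the centre of its underside
- magnet_ring: bystander: dark ring magnet 84 mm across, 16 mm thick; origin at the centre of its underside
- test_weight: bystander: bright steel cylinder 34 mm across, 40 mm high, standing on the table beside the jig's +x edge; origin at the centre of its underside

How it is judged:
By the outcome, as a careful person would: the job done as asked, in the order asked, and still so for the second after the job is handed in, with the robot touching nothing.
It also fails if it takes over 48 s, if anything falls off the work surface, if the arm or the gripper's body presses on something with over 40 N, if the wrist force passes 120 N, or if a joint passes its speed limit or range.

## Working session

There is one attempt and no reset: what is moved stays moved. The work goes in short steps, Python scripts to look and compute and a tool call to move; the robot and the scene stay as the last step left them, time stands still between calls to the robot, and variables do not carry over. Pictures are saved under pics/ and viewed, at most 10 in all, crops included, and the job is handed in when it is done.

Besides the shell and the picture viewer there is one more tool, called after "Call:" by a JSON object that holds its "name" and its "arguments", one argument or row to a line. drive_tool: Moves the arm, as the interface text tells. Scaled input: -1 to 1 covers 0.1 m each way for a shift and 45 degrees each way for a turn. Its arguments: {"type":"object","properties":{"series":{"type":"array","items":{"type":"object","properties":{"rx":{"type":"number","minimum":-1,"maximum":1},"ry":{"type":"number","minimum":-1,"maximum":1},"rz":{"type":"number","minimum":-1,"maximum":1},"tx":{"type":"number","minimum":-1,"maximum":1},"ty":{"type":"number","minimum":-1,"maximum":1},"tz":{"type":"number","minimum":-1,"maximum":1},"gripper":{"type":"number"}}}},"squeeze":{"type":"number"}},"required":["series"]}

```bash
mkdir -p pics
python3 - <<'E'
from workcell import ctrl, optics
import cv2
for n in("top","side"):
    c=optics.read_camera(n); cv2.imwrite(f"pics/{n}1.png",c["frame"][:,:,::-1])
    print(n,{k:v for k,v in c.items() if k!="frame"})
print(ctrl.sense())
E
```

```text
top {'fx': 396.0294711719268, 'fy': 396.0294711719268, 'cx': 254.86225158196484, 'cy': 191.07711894984632, 'origin': array([ 316.54420741,    3.37188494, 1124.1211753 ]), 'orientation': array([-169.46084669,    0.94996268,  -89.84594034])}
side {'fx': 372.5074544073143, 'fy': 372.5074544073143, 'cx': 256.36933305304797, 'cy': 185.49053707850234, 'origin': array([192.79337117, 624.08583725, 756.46154179]), 'orientation': array([-134.88950562,   -0.50829688, -152.86336487])}
{'t': 0.1, 'qpos': array([72.3828922 , 34.37837851, -0.14678209, 91.67350862,  0.10379385,
       54.02637218, -4.57122738]), 'dq': array([ 0.01423155, -0.07030889,  0.04433754, -0.06522773,  0.04162573,
        0.03823108,  0.02051484]), 'joint_torque': array([ 4.06110019e-03, -7.66563106e+01,  1.50165964e+00, -2.52934456e+01,
       -5.23191900e-02,  1.36388870e-02,  5.85241764e-05]), 'tool_pos': array([ 165.73067913, -705.36898883,  217.88337422]), 'tool_rot': array([-1.79922203e+02,  7.25795097e-03,  1.32281123e+01]), 'wrist_force': array([-0.60219146, -0.05732483, -0.3402265 ]), 'ft_torque': array([ 0.04308097,  0.02558859, -0.001685  ]), 'gripper_force': 0.0, 'gripper_width': 93.40143165121158}
```

View pics/top1.png

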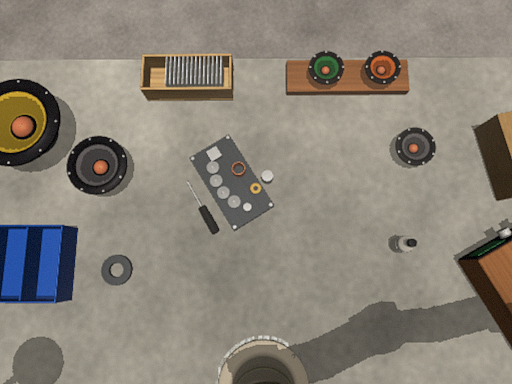

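View pics/side1.png

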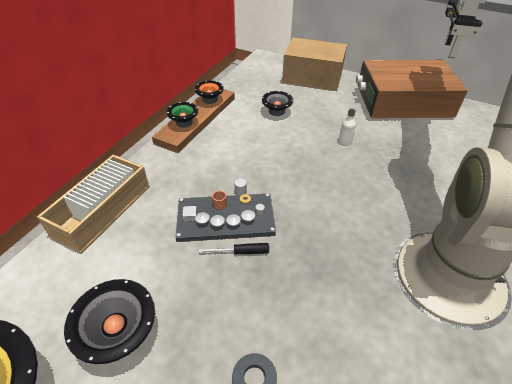

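The top view shows the jig centred near (232,182): square pad (213,153), rests (212,167), (216,181), (223,192), (234,201), round pad (247,207), and screws at the plate corners. The side view agrees, with the square pad at (189,212) and the round pad at (260,208). Next I fit the jig pose to both views.

```bash
cat > h.py <<'E'
import numpy as np
from scipy.spatial.transform import Rotation as R
P=np.array([[36.6,90.4,40],[13.6,57.9,44],[1.5,19.9,44],[1.5,-19.9,44],[13.6,-57.9,44],[36.6,-90.4,40]])
C=np.array([[-30,-125,18],[-30,125,18],[105,125,18],[105,-125,18.]])
def jig(p,X): return R.from_euler('z',p[2],degrees=True).apply(X)+[p[0],p[1],0]
def proj(c,X):
    q=R.from_euler('xyz',c["orientation"],degrees=True).inv().apply(X-c["origin"])
    return np.c_[c["fx"]*q[:,0]/q[:,2]+c["cx"],c["fy"]*q[:,1]/q[:,2]+c["cy"]]
E
python3 - <<'E'
from h import *
from workcell import optics
from scipy.optimize import least_squares
import cv2
t=optics.read_camera("top"); s=optics.read_camera("side")
tp=np.array([[213,153],[212,167],[216,181],[223,192],[234,201],[247,207]])
sp=np.array([[189,212],[202,217],[217,221],[234,220],[248,215],[260,208]])
for cams in ([(t,tp)],[(s,sp)],[(t,tp),(s,sp)]):
    best=min((least_squares(lambda p:np.concatenate([(proj(c,jig(p,P))-d).ravel() for c,d in cams]),[380,60,y]) for y in range(0,360,60)),key=lambda r:r.cost)
    print(best.x.round(1),best.cost)
p=best.x
def crop(c,n,f):
    X=np.vstack([P,C]); q=proj(c,jig(p,X)); o=np.floor(q.min(0)-20).astype(int); e=np.ceil(q.max(0)+20).astype(int)
    im=cv2.resize(c["frame"][o[1]:e[1],o[0]:e[0],::-1],None,fx=f,fy=f,interpolation=cv2.INTER_CUBIC)
    for a in q: cv2.circle(im,tuple(int(v) for v in (a-o+.5)*f),2,(0,0,255),-1)
    return im
a=crop(t,"t",4);b=crop(s,"s",4)
h=max(a.shape[0],b.shape[0]);print(a.shape,b.shape)
pad=lambda i:cv2.copyMakeBorder(i,0,h-i.shape[0],0,0,cv2.BORDER_CONSTANT)
im=np.hstack([pad(a),pad(b)]);k=min(1,800/im.shape[1],600/h)
cv2.imwrite("pics/fit1.png",cv2.resize(im,None,fx=k,fy=k,interpolation=cv2.INTER_AREA))
E
```

```text
[530.5 122.4 302.6] 0.7024017196990076
[525.8 129.4 301.8] 1.0097588601173841
[528.5 125.3 -57.7] 13.197413577775821
(552, 508, 3) (348, 568, 3)
```

View pics/fit1.png

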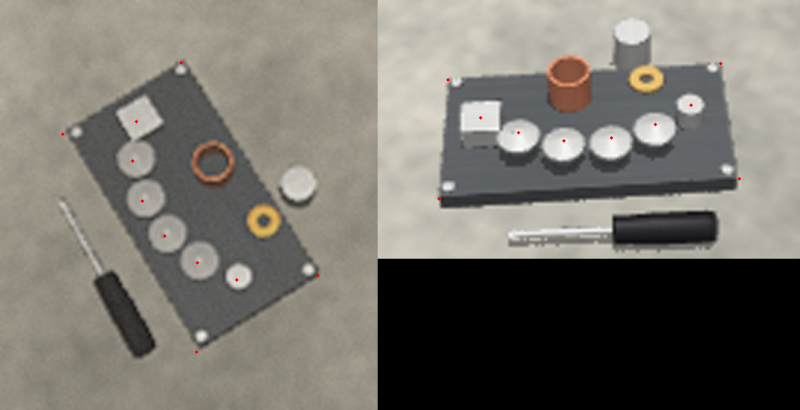

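The overlay fits the pads and rests to within about 2 px, but the top and side views disagree by about 8 mm. I'll refine with the wrist camera, and move over the jig with shut fingers, tool y along jig x.

Call:
{"name": "drive_tool", "arguments": {
  "series": [
    {"tx": 1,"ty": 1,"tz": 0.3,"rz": 0.42,"gripper": -1},
    {"tx": 1,"ty": 1,"tz": 0.3,"rz": 0.42,"gripper": -1},
    {"tx": 1,"ty": 1,"tz": 0.3,"rz": 0.42,"gripper": -1},
    {"tx": 1,"ty": 1,"tz": 0.3,"rz": 0.42,"gripper": -1}
  ],
  "squeeze": 5
}}

```text
validation failed for argument at $.se...
```

Call:
{"name": "drive_tool", "arguments": {
  "series": [
    {"tx": 0.9,"ty": 1,"gripper": -1},
    {"tx": 0.9,"ty": 1,"gripper": -1},
    {"tx": 0.9,"ty": 1,"gripper": -1},
    {"tx": 0.9,"ty": 1,"gripper": -1}
  ]
}}

```text
validation failed for argument at $.se...
```

Call:
{"name": "drive_tool", "arguments": {
  "series": [
    {"tx": 0.8,"ty": 1,"gripper": -1},
    {"tx": 0.8,"ty": 1,"gripper": -1},
    {"tx": 0.8,"ty": 1,"gripper": -1},
    {"tx": 0.8,"ty": 1,"gripper": -1}
  ]
}}

```text
validation failed for argument at $.se...
```

The calls were refused at validation, so nothing moved. I'll try one call with all keys in every row.

Call:
{"name": "drive_tool", "arguments": {
  "series": [
    {"rx": 0,"ry": 0,"rz": 0.42,"tx": 1,"ty": 1,"tz": 0.3,"gripper": -1},
    {"rx": 0,"ry": 0,"rz": 0.42,"tx": 1,"ty": 1,"tz": 0.3,"gripper": -1},
    {"rx": 0,"ry": 0,"rz": 0.42,"tx": 1,"ty": 1,"tz": 0.3,"gripper": -1},
    {"rx": 0,"ry": 0,"rz": 0.42,"tx": 1,"ty": 1,"tz": 0.3,"gripper": -1}
  ]
}}

```text
t: 0.53
tool_pos: [270.5, -602.0, 249.6]
tool_rot: [180.0, -0.2, 32.7]
wrist_force: [0.7, 0.1, 0.4]
gripper_width: 71.3
gripper_force: 0.0
```

Rows need all seven keys. Continuing.

Call:
{"name": "drive_tool", "arguments": {
  "series": [
    {"rx": 0,"ry": 0,"rz": 0,"tx": 0.8,"ty": 1,"tz": 0,"gripper": -1},
    {"rx": 0,"ry": 0,"rz": 0,"tx": 0.8,"ty": 1,"tz": 0,"gripper": -1},
    {"rx": 0,"ry": 0,"rz": 0,"tx": 0.8,"ty": 1,"tz": 0,"gripper": -1},
    {"rx": 0,"ry": 0,"rz": 0,"tx": 0.8,"ty": 1,"tz": 0,"gripper": -1}
  ]
}}

```text
t: 0.87
tool_pos: [352.1, -498.8, 248.9]
tool_rot: [-179.9, -0.2, 32.7]
wrist_force: [0.7, -0.4, -0.3]
gripper_width: 44.4
gripper_force: 0.0
```

Call:
{"name": "drive_tool", "arguments": {
  "series": [
    {"rx": 0,"ry": 0,"rz": 0,"tx": 0.8,"ty": 1,"tz": 0,"gripper": -1},
    {"rx": 0,"ry": 0,"rz": 0,"tx": 0.8,"ty": 1,"tz": 0,"gripper": -1},
    {"rx": 0,"ry": 0,"rz": 0,"tx": 0.8,"ty": 1,"tz": 0,"gripper": -1},
    {"rx": 0,"ry": 0,"rz": 0,"tx": 0.8,"ty": 1,"tz": 0,"gripper": -1}
  ]
}}

```text
t: 1.2
tool_pos: [431.5, -398.7, 248.8]
tool_rot: [-179.9, -0.2, 32.7]
wrist_force: [-0.4, 0.2, 0.2]
gripper_width: 17.6
gripper_force: 0.0
```

Call:
{"name": "drive_tool", "arguments": {
  "series": [
    {"rx": 0,"ry": 0,"rz": 0,"tx": 0.5,"ty": 1,"tz": 0,"gripper": -1},
    {"rx": 0,"ry": 0,"rz": 0,"tx": 0.5,"ty": 1,"tz": 0,"gripper": -1},
    {"rx": 0,"ry": 0,"rz": 0,"tx": 0.5,"ty": 1,"tz": 0,"gripper": -1}
  ]
}}

```text
t: 1.45
tool_pos: [477.2, -302.7, 248.6]
tool_rot: [-180.0, -0.1, 32.2]
wrist_force: [0.9, 0.6, -0.2]
gripper_width: 1.2
gripper_force: 0.0
```

Call:
{"name": "drive_tool", "arguments": {
  "series": [
    {"rx": 0,"ry": 0,"rz": 0,"tx": 0.2,"ty": 1,"tz": 0,"gripper": -1},
    {"rx": 0,"ry": 0,"rz": 0,"tx": 0.2,"ty": 1,"tz": 0,"gripper": -1},
    {"rx": 0,"ry": 0,"rz": 0,"tx": 0.2,"ty": 1,"tz": 0,"gripper": -1}
  ]
}}

```text
t: 1.7
tool_pos: [496.8, -200.7, 248.7]
tool_rot: [-179.9, -0.1, 32.4]
wrist_force: [-0.4, 0.4, -0.4]
gripper_width: 0.1
gripper_force: 0.0
```

Call:
{"name": "drive_tool", "arguments": {
  "series": [
    {"rx": 0,"ry": 0,"rz": 0,"tx": 0.2,"ty": 1,"tz": 0,"gripper": -1},
    {"rx": 0,"ry": 0,"rz": 0,"tx": 0.2,"ty": 1,"tz": 0,"gripper": -1},
    {"rx": 0,"ry": 0,"rz": 0,"tx": 0.2,"ty": 1,"tz": 0,"gripper": -1}
  ]
}}

```text
t: 1.95
tool_pos: [516.7, -100.8, 248.8]
tool_rot: [-179.9, -0.1, 32.4]
wrist_force: [0.2, 0.1, -0.7]
gripper_width: 0.8
gripper_force: 0.0
```

Call:
{"name": "drive_tool", "arguments": {
  "series": [
    {"rx": 0,"ry": 0,"rz": 0,"tx": 0.2,"ty": 1,"tz": 0,"gripper": -1},
    {"rx": 0,"ry": 0,"rz": 0,"tx": 0.2,"ty": 1,"tz": 0,"gripper": -1},
    {"rx": 0,"ry": 0,"rz": 0,"tx": 0.2,"ty": 1,"tz": 0,"gripper": -1},
    {"rx": 0,"ry": 0,"rz": 0,"tx": 0.2,"ty": 1,"tz": 0,"gripper": -1}
  ]
}}

```text
t: 2.28
tool_pos: [536.7, -0.5, 248.7]
tool_rot: [-179.9, -0.1, 32.5]
wrist_force: [0.1, -0.6, -0.4]
gripper_width: 0.4
gripper_force: 0.0
```

Run:
```python
from workcell import ctrl, optics
import cv2
c=optics.read_camera("wrist"); cv2.imwrite("pics/w1.png",c["frame"][:,:,::-1])
print({k:v for k,v in c.items() if k!="frame"})
s=ctrl.sense();print(s["t"],s["tool_pos"],s["tool_rot"],s["qpos"])
```

```text
{'fx': 296.0106131255642, 'fy': 296.0106131255642, 'cx': 259.9222310740401, 'cy': 188.01848219660258, 'origin': array([600.10250186,  40.58234366, 414.57245336]), 'orientation': array([ 1.64456152e+02,  7.00802939e-02, -5.74646387e+01])}
2.3333 [536.14440394  -3.51240954 248.57397442] [-1.79969270e+02 -1.69649628e-02  3.23831247e+01] [  4.33998766  19.85570998 -13.26627841 113.88492225   6.07900714
  46.90766111 -69.94116769]
```

View pics/w1.png

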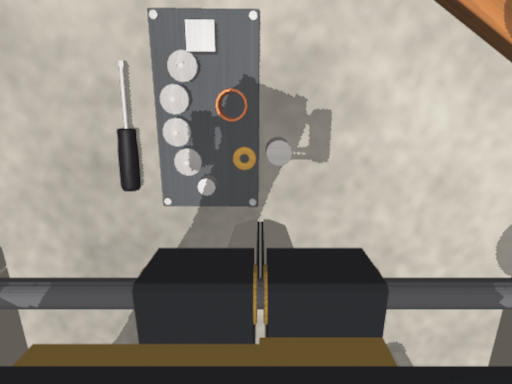

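The wrist view shows the whole jig: plate corners (149,10), (259,10), (260,206), (164,207), square pad (200,35), rests (182,66), (174,99), (176,132), (188,161), round pad (206,187). The fingers are thin blades ending near (261,222). I'll fit with segmented centroids.

```bash
cat > fit.py <<'E'
from h import *
from scipy.optimize import least_squares
import cv2
Q=P.copy(); Q[1:5,2]=38
def cents(c,p0,show=False):
    im=cv2.cvtColor(c["frame"],cv2.COLOR_RGB2HSV)
    poly=proj(c,jig(p0,C*[.97,.97,1]+[0,0,4])).astype(np.int32)
    m=np.zeros(im.shape[:2],np.uint8); cv2.fillPoly(m,[poly],1)
    b=((im[...,2]>120)&(im[...,1]<60)&(m>0)).astype(np.uint8)
    b=cv2.morphologyEx(b,cv2.MORPH_OPEN,np.ones((2,2)))
    pr=proj(c,jig(p0,Q)); out=[]
    n,l,st,ce=cv2.connectedComponentsWithStats(b,connectivity=4)
    for q in pr:
        i=1+np.argmin(np.hypot(*(ce[1:]-q).T)); out.append([*ce[i],st[i,4]])
    return np.array(out)
def fit(cds,p0):
    r=least_squares(lambda p:np.concatenate([(proj(c,jig(p,Q))-d).ravel() for c,d in cds]),p0)
    return r.x,r.fun.reshape(-1,2)
E
python3 - <<'E'
from fit import *
from workcell import optics
p=np.array([528.5,125.3,-57.7]); A=[]
np.set_printoptions(suppress=True,precision=2)
w=optics.read_camera("wrist")
wp=np.array([[200,35],[182,66],[174,99],[176,132],[188,161],[206,187.]])
p0,r=fit([(w,wp)],p);print("hand",p0,r.ravel())
for n in("wrist","top","side"):
    c=optics.read_camera(n); q=p0
    for _ in range(3):
        d=cents(c,q); q,r=fit([(c,d[:,:2])],q)
    print(n,q,r.ravel(),d[:,2]); A.append((c,d[:,:2]))
print(fit(A,p0)[0]); print(proj(w,jig(p0,C)))
E
```

```text
hand [532.29 120.84 -58.15] [-0.06 -0.05  0.06 -0.58  0.03 -0.14  0.22  0.   -0.42  1.    0.17 -0.11]
wrist [532.86 123.27 -58.59] [  8.92 -13.97  -9.06  16.56   0.49  -0.61  -0.23  -0.56  -0.14  -0.5
  -0.3   -0.19] [1845. 1845.  757.  695.  629.  254.]
top [529.69 120.71 -58.76] [ 0.73 -6.61 -0.48  7.16 -0.16 -0.16 -0.29 -0.05  0.27 -0.63 -0.06  0.22] [277. 277. 132. 133. 111.  52.]
side [526.27 126.9  -59.33] [-5.89 -3.78  6.65  3.13 -0.34  0.04 -0.36 -0.03 -0.19  0.06  0.06  0.36] [284. 284. 136. 134. 124.  49.]
[531.59 123.25 -58.73]
[[162.75 205.91]
 [146.1    6.48]
 [259.85   7.67]
 [258.21 206.77]]
```

The hand fit on the wrist view is consistent, with residuals of 1 px or less. The closed tip is a thin blade, wide along tool x, so I'll turn it 90° to lay its 15 mm width across the row. Then I'll look again from the other side.

Call:
{"name": "drive_tool", "arguments": {
  "series": [
    {"rx": 0,"ry": 0,"rz": 1,"tx": 0.46,"ty": 0.6,"tz": 0,"gripper": -1},
    {"rx": 0,"ry": 0,"rz": 1,"tx": 0.46,"ty": 0.6,"tz": 0,"gripper": -1},
    {"rx": 0,"ry": 0,"rz": 1,"tx": 0.46,"ty": 0.6,"tz": 0,"gripper": -1},
    {"rx": 0,"ry": 0,"rz": 1,"tx": 0.46,"ty": 0.6,"tz": 0,"gripper": -1},
    {"rx": 0,"ry": 0,"rz": 1,"tx": 0.46,"ty": 0.6,"tz": 0,"gripper": -1},
    {"rx": 0,"ry": 0,"rz": 1,"tx": 0.46,"ty": 0.6,"tz": 0,"gripper": -1},
    {"rx": 0,"ry": 0,"rz": 1,"tx": 0.46,"ty": 0.6,"tz": 0,"gripper": -1}
  ]
}}

```text
t: 3.12
tool_pos: [581.8, 52.2, 248.4]
tool_rot: [-180.0, 0.0, 77.4]
wrist_force: [0.2, -0.8, -0.1]
gripper_width: 0.7
gripper_force: 0.0
```

Call:
{"name": "drive_tool", "arguments": {
  "series": [
    {"rx": 0,"ry": 0,"rz": 0.99,"tx": 0,"ty": 0,"tz": -0.4,"gripper": -1},
    {"rx": 0,"ry": 0,"rz": 0.99,"tx": 0,"ty": 0,"tz": -0.4,"gripper": -1},
    {"rx": 0,"ry": 0,"rz": 0.99,"tx": 0,"ty": 0,"tz": -0.4,"gripper": -1},
    {"rx": 0,"ry": 0,"rz": 0.99,"tx": 0,"ty": 0,"tz": -0.4,"gripper": -1},
    {"rx": 0,"ry": 0,"rz": 0.99,"tx": 0,"ty": 0,"tz": -0.4,"gripper": -1},
    {"rx": 0,"ry": 0,"rz": 0.99,"tx": 0,"ty": 0,"tz": -0.4,"gripper": -1},
    {"rx": 0,"ry": 0,"rz": 0.99,"tx": 0,"ty": 0,"tz": -0.4,"gripper": -1},
    {"rx": 0,"ry": 0,"rz": 0.99,"tx": 0,"ty": 0,"tz": -0.4,"gripper": -1}
  ]
}}

```text
t: 3.78
tool_pos: [581.8, 52.5, 208.4]
tool_rot: [-180.0, -0.0, 121.5]
wrist_force: [-0.6, 0.1, -0.0]
gripper_width: 0.4
gripper_force: 0.0
```

Run:
```python
from workcell import ctrl, optics
from fit import *
c=optics.read_camera("wrist"); im=c["frame"][:,:,::-1].copy()
np.set_printoptions(suppress=True,precision=1)
for q in proj(c,jig([532.3,120.8,-58.15],np.vstack([P,C]))): cv2.circle(im,tuple(int(round(v)) for v in q),1,(0,0,255),-1)
cv2.imwrite("pics/w2.png",cv2.resize(im,(800,600)))
print(c["origin"],c["orientation"]); print(proj(c,jig([532.3,120.8,-58.15],P)))
s=ctrl.sense();print(s["t"],s["tool_pos"],s["tool_rot"],s["qpos"])
```

```text
[543.2 117.7 374.1] [164.3   0.   31.5]
[[334.7 130.8]
 [306.7 109.7]
 [271.5  98.2]
 [234.2  98.5]
 [199.4 110.4]
 [172.2 131.9]]
3.8333 [581.8  52.9 208.5] [-180.    -0.   121.4] [ 14.   29.1 -35.8 109.5  22.4  48.4  -2.1]
```

View pics/w2.png

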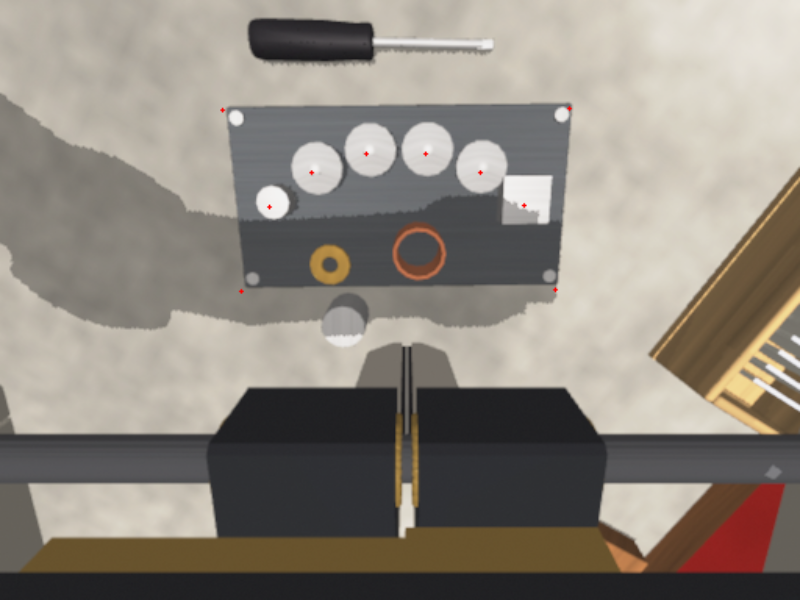

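The overlay dots sit about 3 px low and left in this view, which points to a wrist-camera mount bias. Picks at 800 px scale: square (527.5,199.5), rests (482,166), (428,149), (370,149), (317,168), round (272,202). I'll fit both wrist views jointly with a common image offset.

Run:
```python
from h import *
from scipy.optimize import least_squares
np.set_printoptions(suppress=True,precision=2)
k=dict(fx=296.01,fy=296.01,cx=259.92,cy=188.02)
a=dict(k,origin=[600.10,40.58,414.57],orientation=[164.456,.07,-57.465])
b=dict(k,origin=[543.2,117.7,374.1],orientation=[164.3,0,31.5])
A=np.array([[200,35],[182,66],[174,99],[176,132],[188,161],[206,187.]])
B=(np.array([[527.5,199.5],[482,166],[428,149],[370,149],[317,168],[272,202]])+.5)/1.5625-.5
B=np.vstack([B,(np.array([[228,107],[571,103],[557,285],[244,288]])+.5)/1.5625-.5])
A=np.vstack([A,[[164,207],[149,10],[259,9],[260,206]]])
X=np.vstack([P,C])
f=lambda p:np.concatenate([(proj(c,jig(p,X))+p[3:5]-d).ravel() for c,d in((a,A),(b,B))])
r=least_squares(f,[532,121,-58,0,0],loss='soft_l1');print(r.x,f(r.x).reshape(-1,2).T)
print(jig(r.x,P))
```

```text
[532.   123.71 -57.9    0.99  -0.3 ] [[ 0.91 -0.2  -0.26  0.04 -0.37  1.33  0.01 -1.81  1.69 -0.63 -0.45  0.62
  -0.15 -0.4  -1.4   0.21 -2.24  1.3   0.9   0.28]
 [ 0.47 -0.77  0.17  0.77  2.15  0.11 -0.83 -2.81 -0.88  0.9   0.13  0.4
  -0.12  0.29  0.28  0.25 -0.53 -0.45 -0.22 -0.12]]
[[628.03 140.73  40.  ]
 [588.27 142.95  44.  ]
 [549.65 133.01  44.  ]
 [515.94 111.86  44.  ]
 [490.17  81.42  44.  ]
 [474.86  44.67  40.  ]]
```

The wrist fit (532.0, 123.7, −57.9°) agrees with the top and side cameras. Next I go over the square pad and descend.

Call:
{"name": "drive_tool", "arguments": {
  "series": [
    {"rx": 0,"ry": 0,"rz": 0.015,"tx": 0.46,"ty": 0.88,"tz": -0.8,"gripper": -1},
    {"rx": 0,"ry": 0,"rz": 0.015,"tx": 0.46,"ty": 0.88,"tz": -0.8,"gripper": -1},
    {"rx": 0,"ry": 0,"rz": 0.015,"tx": 0.46,"ty": 0.88,"tz": -0.8,"gripper": -1},
    {"rx": 0,"ry": 0,"rz": 0.015,"tx": 0.46,"ty": 0.88,"tz": -0.8,"gripper": -1},
    {"rx": 0,"ry": 0,"rz": 0.015,"tx": 0.46,"ty": 0.88,"tz": -0.8,"gripper": -1},
    {"rx": 0,"ry": 0,"rz": 0.015,"tx": 0.46,"ty": 0.88,"tz": -0.8,"gripper": -1}
  ]
}}

```text
t: 4.33
tool_pos: [627.5, 141.7, 128.5]
tool_rot: [-179.9, 0.0, 122.3]
wrist_force: [0.1, -0.3, 0.1]
gripper_width: 0.4
gripper_force: 0.0
```

Call:
{"name": "drive_tool", "arguments": {
  "series": [
    {"rx": 0,"ry": 0,"rz": 0,"tx": 0,"ty": 0,"tz": -0.3,"gripper": -1},
    {"rx": 0,"ry": 0,"rz": 0,"tx": 0,"ty": 0,"tz": -0.6,"gripper": -1},
    {"rx": 0,"ry": 0,"rz": 0,"tx": 0,"ty": 0,"tz": -0.75,"gripper": -1},
    {"rx": 0,"ry": 0,"rz": 0,"tx": 0,"ty": 0,"tz": -0.8,"gripper": -1},
    {"rx": 0,"ry": 0,"rz": 0,"tx": 0,"ty": 0,"tz": -0.8,"gripper": -1},
    {"rx": 0,"ry": 0,"rz": 0,"tx": 0,"ty": 0,"tz": -0.8,"gripper": -1}
  ]
}}

```text
t: 4.83
tool_pos: [628.5, 141.5, 50.1]
tool_rot: [179.9, 0.1, 122.3]
wrist_force: [1.2, 1.1, 0.8]
gripper_width: 0.5
gripper_force: 0.0
```

Run:
```python
from workcell import ctrl
s=ctrl.sense();print(s["t"],s["tool_pos"],s["tool_rot"],s["qpos"],s["wrist_force"])
```

```text
4.8333 [628.49641073 141.51745497  50.06239317] [1.79927079e+02 5.02260068e-02 1.22253580e+02] [-3.69386051e-02  4.33216435e+01 -2.76282591e+01  1.08350770e+02
  3.26297116e+01  3.62370831e+01 -1.59150375e+01] [1.23520868 1.08793896 0.80151164]
```

Call:
{"name": "drive_tool", "arguments": {
  "series": [
    {"rx": 0,"ry": 0,"rz": 0,"tx": 0,"ty": 0,"tz": -0.03,"gripper": -1},
    {"rx": 0,"ry": 0,"rz": 0,"tx": 0,"ty": 0,"tz": -0.05,"gripper": -1},
    {"rx": 0,"ry": 0,"rz": 0,"tx": 0,"ty": 0,"tz": -0.05,"gripper": -1},
    {"rx": 0,"ry": 0,"rz": 0,"tx": 0,"ty": 0,"tz": -0.05,"gripper": -1}
  ]
}}

```text
t: 5.17
tool_pos: [628.0, 142.2, 44.1]
tool_rot: [180.0, 0.0, 122.3]
wrist_force: [0.5, 0.8, -0.3]
gripper_width: 0.3
gripper_force: 0.0
```

Call:
{"name": "drive_tool", "arguments": {
  "series": [
    {"rx": 0,"ry": 0,"rz": 0,"tx": 0,"ty": 0,"tz": -0.01,"gripper": -1},
    {"rx": 0,"ry": 0,"rz": 0,"tx": 0,"ty": 0,"tz": -0.01,"gripper": -1},
    {"rx": 0,"ry": 0,"rz": 0,"tx": 0,"ty": 0,"tz": -0.01,"gripper": -1}
  ]
}}

```text
t: 5.42
tool_pos: [627.8, 142.2, 42.6]
tool_rot: [-180.0, 0.0, 122.4]
wrist_force: [-0.8, -0.6, 0.7]
gripper_width: 0.4
gripper_force: 0.0
```

Call:
{"name": "drive_tool", "arguments": {
  "series": [
    {"rx": 0,"ry": 0,"rz": 0,"tx": 0,"ty": 0,"tz": -0.01,"gripper": -1},
    {"rx": 0,"ry": 0,"rz": 0,"tx": 0,"ty": 0,"tz": -0.01,"gripper": -1},
    {"rx": 0,"ry": 0,"rz": 0,"tx": 0,"ty": 0,"tz": -0.01,"gripper": -1}
  ]
}}

```text
t: 5.67
tool_pos: [627.8, 142.2, 41.5]
tool_rot: [-180.0, -0.0, 122.4]
wrist_force: [0.0, 0.1, 0.3]
gripper_width: 0.5
gripper_force: 0.0
```

Call:
{"name": "drive_tool", "arguments": {
  "series": [
    {"rx": 0,"ry": 0,"rz": 0,"tx": 0,"ty": 0,"tz": -0.01,"gripper": -1},
    {"rx": 0,"ry": 0,"rz": 0,"tx": 0,"ty": 0,"tz": -0.01,"gripper": -1},
    {"rx": 0,"ry": 0,"rz": 0,"tx": 0,"ty": 0,"tz": -0.01,"gripper": -1}
  ]
}}

```text
t: 5.92
tool_pos: [627.8, 142.2, 40.6]
tool_rot: [-180.0, 0.0, 122.3]
wrist_force: [-0.3, 0.8, -0.1]
gripper_width: 0.1
gripper_force: 0.0
```

Call:
{"name": "drive_tool", "arguments": {
  "series": [
    {"rx": 0,"ry": 0,"rz": 0,"tx": 0,"ty": 0,"tz": -0.005,"gripper": -1},
    {"rx": 0,"ry": 0,"rz": 0,"tx": 0,"ty": 0,"tz": -0.005,"gripper": -1},
    {"rx": 0,"ry": 0,"rz": 0,"tx": 0,"ty": 0,"tz": -0.005,"gripper": -1}
  ]
}}

```text
t: 6.17
tool_pos: [627.8, 142.2, 40.4]
tool_rot: [180.0, 0.0, 122.3]
wrist_force: [-1.4, -0.4, 3.8]
gripper_width: 0.8
gripper_force: 2.4
```

Call:
{"name": "drive_tool", "arguments": {
  "series": [
    {"rx": 0,"ry": 0,"rz": 0,"tx": 0,"ty": 0,"tz": -0.005,"gripper": -1},
    {"rx": 0,"ry": 0,"rz": 0,"tx": 0,"ty": 0,"tz": -0.005,"gripper": -1},
    {"rx": 0,"ry": 0,"rz": 0,"tx": 0,"ty": 0,"tz": -0.005,"gripper": -1}
  ]
}}

```text
t: 6.42
tool_pos: [627.9, 142.2, 40.4]
tool_rot: [180.0, 0.0, 122.3]
wrist_force: [-3.0, -1.3, 9.7]
gripper_width: 0.3
gripper_force: 4.9
```

Contact with the pad is at measured z = 40.4, so the sensed height is about 0.4 mm high. Stiffness is about 12 N/mm. I'll back off to about 2 N, then slide to rest 1.

Call:
{"name": "drive_tool", "arguments": {
  "series": [
    {"rx": 0,"ry": 0,"rz": 0,"tx": 0,"ty": 0,"tz": 0.006,"gripper": -1},
    {"rx": 0,"ry": 0,"rz": 0,"tx": 0,"ty": 0,"tz": 0.006,"gripper": -1},
    {"rx": 0,"ry": 0,"rz": 0,"tx": 0,"ty": 0,"tz": 0.006,"gripper": -1}
  ]
}}

```text
t: 6.67
tool_pos: [628.0, 142.2, 40.4]
tool_rot: [180.0, 0.0, 122.3]
wrist_force: [-0.6, -0.7, 6.1]
gripper_width: 0.8
gripper_force: 2.8
```

Call:
{"name": "drive_tool", "arguments": {
  "series": [
    {"rx": 0,"ry": 0,"rz": 0,"tx": -0.04,"ty": 0,"tz": 0,"gripper": -1},
    {"rx": 0,"ry": 0,"rz": 0,"tx": -0.08,"ty": 0,"tz": 0,"gripper": -1},
    {"rx": 0,"ry": 0,"rz": 0,"tx": -0.12,"ty": 0,"tz": 0,"gripper": -1},
    {"rx": 0,"ry": 0,"rz": 0,"tx": -0.15,"ty": 0,"tz": 0,"gripper": -1},
    {"rx": 0,"ry": 0,"rz": 0,"tx": -0.17,"ty": 0,"tz": 0,"gripper": -1},
    {"rx": 0,"ry": 0,"rz": 0,"tx": -0.19,"ty": 0,"tz": 0,"gripper": -1},
    {"rx": 0,"ry": 0,"rz": 0,"tx": -0.2,"ty": 0,"tz": 0,"gripper": -1},
    {"rx": 0,"ry": 0,"rz": 0,"tx": -0.2,"ty": 0,"tz": 0,"gripper": -1}
  ]
}}

```text
t: 7.33
tool_pos: [608.1, 142.5, 40.4]
tool_rot: [180.0, 0.0, 122.4]
wrist_force: [2.5, 1.0, 5.3]
gripper_width: 0.5
gripper_force: 2.9
```

Call:
{"name": "drive_tool", "arguments": {
  "series": [
    {"rx": 0,"ry": 0,"rz": 0,"tx": 0,"ty": 0,"tz": 0.003,"gripper": -1},
    {"rx": 0,"ry": 0,"rz": 0,"tx": 0,"ty": 0,"tz": 0.003,"gripper": -1},
    {"rx": 0,"ry": 0,"rz": 0,"tx": -0.02,"ty": 0.001,"tz": 0.003,"gripper": -1},
    {"rx": 0,"ry": 0,"rz": 0,"tx": -0.05,"ty": 0.003,"tz": 0.003,"gripper": -1},
    {"rx": 0,"ry": 0,"rz": 0,"tx": -0.08,"ty": 0.004,"tz": 0.003,"gripper": -1},
    {"rx": 0,"ry": 0,"rz": 0,"tx": -0.11,"ty": 0.005,"tz": 0.003,"gripper": -1},
    {"rx": 0,"ry": 0,"rz": 0,"tx": -0.14,"ty": 0.006,"tz": 0.003,"gripper": -1},
    {"rx": 0,"ry": 0,"rz": 0,"tx": -0.17,"ty": 0.007,"tz": 0.003,"gripper": -1},
    {"rx": 0,"ry": 0,"rz": 0,"tx": -0.19,"ty": 0.008,"tz": 0.003,"gripper": -1},
    {"rx": 0,"ry": 0,"rz": 0,"tx": -0.2,"ty": 0.008,"tz": 0.003,"gripper": -1},
    {"rx": 0,"ry": 0,"rz": 0,"tx": -0.2,"ty": 0.008,"tz": 0.003,"gripper": -1},
    {"rx": 0,"ry": 0,"rz": 0,"tx": -0.2,"ty": 0.008,"tz": 0.003,"gripper": -1}
  ]
}}

```text
t: 8.33
tool_pos: [587.4, 142.9, 40.3]
tool_rot: [-180.0, -0.0, 122.4]
wrist_force: [0.8, -0.8, -0.4]
gripper_width: 0.7
gripper_force: 0.0
```

Rest 1 is at measured z 40.3, level to about 0.1 mm. On to rest 2.

Call:
{"name": "drive_tool", "arguments": {
  "series": [
    {"rx": 0,"ry": 0,"rz": 0,"tx": -0.03,"ty": -0.006,"tz": 0.0005,"gripper": -1},
    {"rx": 0,"ry": 0,"rz": 0,"tx": -0.07,"ty": -0.015,"tz": 0.0005,"gripper": -1},
    {"rx": 0,"ry": 0,"rz": 0,"tx": -0.11,"ty": -0.025,"tz": 0.0005,"gripper": -1},
    {"rx": 0,"ry": 0,"rz": 0,"tx": -0.15,"ty": -0.036,"tz": 0.0005,"gripper": -1},
    {"rx": 0,"ry": 0,"rz": 0,"tx": -0.19,"ty": -0.047,"tz": 0.0005,"gripper": -1},
    {"rx": 0,"ry": 0,"rz": 0,"tx": -0.23,"ty": -0.058,"tz": 0.0005,"gripper": -1},
    {"rx": 0,"ry": 0,"rz": 0,"tx": -0.27,"ty": -0.068,"tz": 0.0005,"gripper": -1},
    {"rx": 0,"ry": 0,"rz": 0,"tx": -0.31,"ty": -0.079,"tz": 0.0005,"gripper": -1},
    {"rx": 0,"ry": 0,"rz": 0,"tx": -0.35,"ty": -0.09,"tz": 0.0005,"gripper": -1},
    {"rx": 0,"ry": 0,"rz": 0,"tx": -0.38,"ty": -0.099,"tz": 0.0005,"gripper": -1},
    {"rx": 0,"ry": 0,"rz": 0,"tx": -0.38,"ty": -0.099,"tz": 0.0005,"gripper": -1},
    {"rx": 0,"ry": 0,"rz": 0,"tx": -0.38,"ty": -0.099,"tz": 0.0005,"gripper": -1}
  ]
}}

```text
t: 9.33
tool_pos: [548.7, 132.6, 40.4]
tool_rot: [-179.9, 0.0, 122.4]
wrist_force: [-0.9, 0.1, 1.6]
gripper_width: 0.6
gripper_force: 0.9
```

Run:
```python
from workcell import ctrl
s=ctrl.sense();print(s["t"],s["tool_pos"],s["tool_rot"],s["wrist_force"])
```

```text
9.3333 [548.7342322 132.5825903  40.3614575] [-1.79880726e+02  4.41287225e-03  1.22350460e+02] [-0.91472597  0.0616633   1.64508404]
```

Rest 2 is level at 40.36. On to rest 3.

Call:
{"name": "drive_tool", "arguments": {
  "series": [
    {"rx": 0,"ry": 0,"rz": 0,"tx": -0.03,"ty": -0.016,"tz": 0,"gripper": -1},
    {"rx": 0,"ry": 0,"rz": 0,"tx": -0.07,"ty": -0.04,"tz": 0,"gripper": -1},
    {"rx": 0,"ry": 0,"rz": 0,"tx": -0.1,"ty": -0.06,"tz": 0,"gripper": -1},
    {"rx": 0,"ry": 0,"rz": 0,"tx": -0.14,"ty": -0.085,"tz": 0,"gripper": -1},
    {"rx": 0,"ry": 0,"rz": 0,"tx": -0.18,"ty": -0.11,"tz": 0,"gripper": -1},
    {"rx": 0,"ry": 0,"rz": 0,"tx": -0.21,"ty": -0.13,"tz": 0,"gripper": -1},
    {"rx": 0,"ry": 0,"rz": 0,"tx": -0.25,"ty": -0.155,"tz": 0,"gripper": -1},
    {"rx": 0,"ry": 0,"rz": 0,"tx": -0.28,"ty": -0.175,"tz": 0,"gripper": -1},
    {"rx": 0,"ry": 0,"rz": 0,"tx": -0.31,"ty": -0.195,"tz": 0,"gripper": -1},
    {"rx": 0,"ry": 0,"rz": 0,"tx": -0.33,"ty": -0.21,"tz": 0,"gripper": -1},
    {"rx": 0,"ry": 0,"rz": 0,"tx": -0.33,"ty": -0.21,"tz": 0,"gripper": -1},
    {"rx": 0,"ry": 0,"rz": 0,"tx": -0.33,"ty": -0.21,"tz": 0,"gripper": -1}
  ]
}}

```text
t: 10.33
tool_pos: [516.0, 111.4, 40.4]
tool_rot: [-179.9, 0.0, 122.3]
wrist_force: [-2.0, -1.4, 1.6]
gripper_width: 0.4
gripper_force: 0.9
```

Run:
```python
from workcell import ctrl
s=ctrl.sense();print(s["t"],s["tool_pos"],s["tool_rot"],s["wrist_force"])
```

```text
10.3333 [515.97300323 111.43012666  40.41230646] [-1.79891540e+02  1.75387736e-02  1.22334594e+02] [-1.99497167 -1.40770017  1.6473135 ]
```

Rest 3 is at 40.41. On to rest 4.

Call:
{"name": "drive_tool", "arguments": {
  "series": [
    {"rx": 0,"ry": 0,"rz": 0,"tx": -0.02,"ty": -0.02,"tz": 0,"gripper": -1},
    {"rx": 0,"ry": 0,"rz": 0,"tx": -0.05,"ty": -0.056,"tz": 0,"gripper": -1},
    {"rx": 0,"ry": 0,"rz": 0,"tx": -0.08,"ty": -0.09,"tz": 0,"gripper": -1},
    {"rx": 0,"ry": 0,"rz": 0,"tx": -0.11,"ty": -0.125,"tz": 0,"gripper": -1},
    {"rx": 0,"ry": 0,"rz": 0,"tx": -0.14,"ty": -0.16,"tz": 0,"gripper": -1},
    {"rx": 0,"ry": 0,"rz": 0,"tx": -0.17,"ty": -0.195,"tz": 0,"gripper": -1},
    {"rx": 0,"ry": 0,"rz": 0,"tx": -0.2,"ty": -0.23,"tz": 0,"gripper": -1},
    {"rx": 0,"ry": 0,"rz": 0,"tx": -0.23,"ty": -0.265,"tz": 0,"gripper": -1},
    {"rx": 0,"ry": 0,"rz": 0,"tx": -0.26,"ty": -0.3,"tz": 0,"gripper": -1},
    {"rx": 0,"ry": 0,"rz": 0,"tx": -0.26,"ty": -0.3,"tz": 0,"gripper": -1},
    {"rx": 0,"ry": 0,"rz": 0,"tx": -0.26,"ty": -0.3,"tz": 0,"gripper": -1},
    {"rx": 0,"ry": 0,"rz": 0,"tx": -0.26,"ty": -0.3,"tz": 0,"gripper": -1}
  ]
}}

```text
t: 11.33
tool_pos: [490.2, 81.5, 40.4]
tool_rot: [-179.9, 0.0, 122.3]
wrist_force: [-1.7, -1.4, 2.1]
gripper_width: 0.3
gripper_force: 0.9
```

Run:
```python
from workcell import ctrl
s=ctrl.sense();print(s["t"],s["tool_pos"],s["tool_rot"],s["wrist_force"])
```

```text
11.3333 [490.16198579  81.45041826  40.40588197] [-1.79901092e+02  1.90156679e-02  1.22329990e+02] [-1.68533775 -1.36598167  2.10876236]
```

All four are done. I'll lift straight up clear and check.

Call:
{"name": "drive_tool", "arguments": {
  "series": [
    {"rx": 0,"ry": 0,"rz": 0,"tx": 0,"ty": 0,"tz": 0.05,"gripper": -1},
    {"rx": 0,"ry": 0,"rz": 0,"tx": 0,"ty": 0,"tz": 0.3,"gripper": -1},
    {"rx": 0,"ry": 0,"rz": 0,"tx": 0,"ty": 0,"tz": 0.7,"gripper": -1},
    {"rx": 0,"ry": 0,"rz": 0,"tx": 0,"ty": 0,"tz": 1,"gripper": -1},
    {"rx": 0,"ry": 0,"rz": 0,"tx": 0,"ty": 0,"tz": 1,"gripper": -1}
  ]
}}

```text
t: 11.75
tool_pos: [492.9, 83.2, 145.5]
tool_rot: [179.6, 0.1, 122.4]
wrist_force: [-0.4, 0.7, 0.5]
gripper_width: 0.2
gripper_force: 0.0
```

Call:
{"name": "drive_tool", "arguments": {
  "series": [
    {"rx": 0,"ry": 0,"rz": 0,"tx": 0.8,"ty": -0.6,"tz": 0.7,"gripper": -1},
    {"rx": 0,"ry": 0,"rz": 0,"tx": 0.8,"ty": -0.6,"tz": 0.7,"gripper": -1},
    {"rx": 0,"ry": 0,"rz": 0,"tx": 0.8,"ty": -0.6,"tz": 0.7,"gripper": -1},
    {"rx": 0,"ry": 0,"rz": 0,"tx": 0.8,"ty": -0.6,"tz": 0.7,"gripper": -1},
    {"rx": 0,"ry": 0,"rz": 0,"tx": 0.8,"ty": -0.6,"tz": 0.7,"gripper": -1},
    {"rx": 0,"ry": 0,"rz": 0,"tx": 0.8,"ty": -0.6,"tz": 0.7,"gripper": -1}
  ]
}}

```text
t: 12.25
tool_pos: [569.9, 22.3, 210.1]
tool_rot: [-180.0, -0.0, 122.3]
wrist_force: [-1.0, 0.5, -0.1]
gripper_width: 0.3
gripper_force: 0.0
```

Run:
```python
from workcell import ctrl, optics
from fit import *
w=optics.read_camera("wrist")["frame"]; s=optics.read_camera("side")["frame"]
a=cv2.imread("pics/side1.png"); s=s[:,:,::-1]
f=lambda i:cv2.resize(i[175:275,150:300],(400,267),interpolation=cv2.INTER_CUBIC)
top=cv2.resize(w[:,:,::-1],(440,330))
cv2.imwrite("pics/end.png",np.vstack([np.hstack([f(a),f(s)]),cv2.copyMakeBorder(top,0,0,0,360,cv2.BORDER_CONSTANT)]))
z=ctrl.sense();print(z["t"],z["tool_pos"],z["wrist_force"])
```

```text
12.35 [569.42585364  22.91378381 209.77763899] [ 0.39537269  0.66043724 -0.10988157]
```

View pics/end.png

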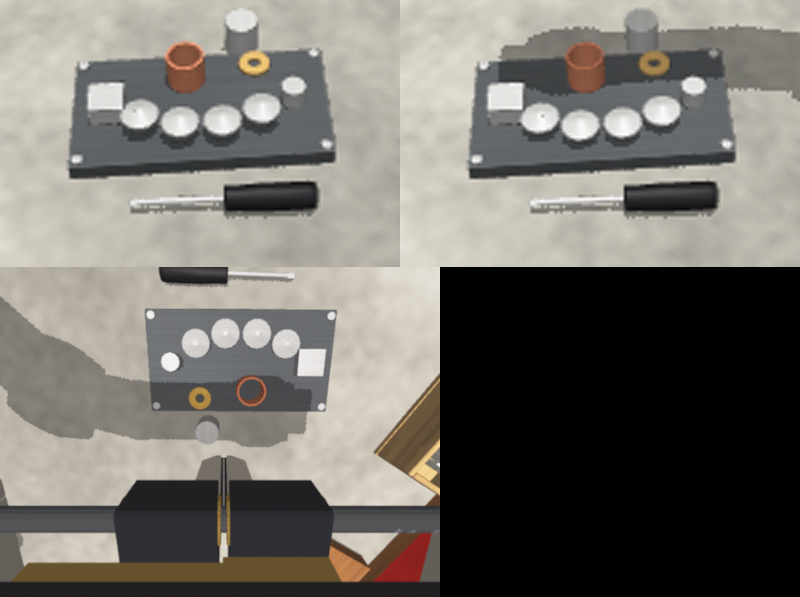

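In the before and after side crops, the jig, former, washer, test weight and screwdriver are in the same places. The four rests are lower and evenly level, and the tool is clear. Handing in.

```bash
python3 -c "
from workcell import ctrl
print(ctrl.close_job())"
```

```text
the job is handed in; nothing more can be done
None
```

I pushed the four rests down in order, from the square pad towards the round one, each to about 0.1 mm of pad level going by the fingertip height touched off on the square pad. The jig and the things around it look unmoved in the before and after pictures, and the job is handed in at about 12 s with the arm clear.

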